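# Lay the brush on the tool rest, then hold the test fixture's cover open

### The job

I want to brush the contact pins of the test fixture. First, with the cover still shut, lay the black brush lengthways and centred in the two notches of the tool rest, so that it lies flat across both uprights, and let go of it. Then lift the fixture's sprung cover by its bar to 60 degrees from shut (parallel to the slanted index bar on the fixture's side), never past upright, and finish still holding it there with the gripper; leave the other loose things where they are.

Things in the scene. Friction and masses are not known exactly. Their poses are not given: they have to be found in the camera images.
- esd_brush_1: loose black brush, 24 x 138 x 12 mm, 20 to 45 g, flat on the bench in a row with the screwdriver and the probe, in any of the three places. Origin: under its middle. Along its own y: flat head (24 wide, 10 thick) from y = -52 to -30 mm, bristles beyond to -69, tapering handle (at most 16 wide, 12 thick) from -31 to +69 mm. Grip and balance near y = 0
- tool_rest: the tool rest, fixed: a grey foot 70 x 120 x 8 mm with two bright metal uprights, 8 mm thick, at y = -40 and +40 mm (72 mm free between), each with a notch 34 mm wide (in x), its floor 52 mm above the bench, between prongs 66 mm high. Origin: under the middle of the foot. The tool lies along the rest's y axis, head to either side
- rest_mid (a point): point midway between the two notches of the tool rest, at the height of their floors (52 mm above the bench); axes as the tool rest
- fixture: the test fixture, fixed: a dark metal box 120 x 120 mm, 61 mm high with the cover shut, contact pins inside. Origin: under its middle; front (its -x side) with the cover's bar, facing roughly to the robot's left; hinge along its y at the rear (+x). On its -y side (nearest the robot) a thin steel index bar rises from the hinge, leaning to the front at 60 degrees from level; the shut cover is level
- cover_hinge (a point): midpoint of the cover's hinge axis: fixture frame x = 64 mm, y = 0, z = 56 mm; the axis runs along the fixture's y
- cover_bar (a point): middle of the cover's lift bar, moves with the cover: round steel bar, 12 mm diameter, along the fixture's y, 76 mm free between its two arms, 44 mm free between it and the cover's edge, 174 mm from the hinge axis; with the cover shut 56 mm above the bench, nothing beneath it. Its axes turn with the cover
- cover (a joint): angle of the cover, rad: 0 = shut, grows as the bar goes up and over towards the hinge; 1.047 = 60 degrees, 1.571 = upright. A spring and its weight shut it when let go: about 2 N at the bar hold or lift it. The cover is a clear pane in a grey metal frame, 0.22 kg
- screwdriver_1: bystander: loose precision screwdriver 18 x 176 x 16 mm with a hexagonal grip, lying along its y; origin under its middle
- probe_1: bystander: loose slim test probe 16 x 157 x 12 mm with a pointed tip, lying along its y; origin under its middle
- jar: bystander: loose round lidded jar, 48 mm across, 35 mm high; origin under its middle
- heat_sink: bystander: loose black finned heat sink 40 x 40 x 22 mm; origin under its middle
- tape: bystander: loose roll of tape lying flat, 74 mm across, 15 mm high; origin under its middle
Things that resemble listed ones, but are neither listed nor needed, are in the scene too. Of the things shaped like the esd_brush_1, the black one is meant.

How it is judged:
By the outcome, as a careful person would: the job done as asked, in the order asked, and still so for the second after the job is handed in, while the arm keeps its last pose, push and grip.
It also fails if it takes over 48 s, if anything falls off the work surface, if the arm or the gripper's body presses on something with over 40 N, if the wrist force passes 120 N, or if a joint passes its speed limit or range.

### The arm

A 7-joint arm with a two-finger parallel gripper is mounted at the origin on a cart in front of the work surface, level with it; the furniture and walls round the work are solid. World frame = base frame: x ahead of the robot, y to its left, z up, the work surface at z = 0. Lengths are in m, angles in rad, forces in N, time in s.
With the tool pointing down it reaches from about 0.4 to 0.875 m from the base axis. Payload 19.3 kg.
Tool frame: the origin (TCP) lies between the finger pads; the fingertips stand 19 mm ahead of it and the grasp point (between the pads) is the TCP (r.tips_ahead is the distance from the TCP to the fingertips, in m); z points along the fingers, y is the line along which they close (so a half turn about z gives the same grasp; the last joint's range is limited). The gripper opens to 85 mm and grips with 20 to 120 N. Pads are 22 mm wide; open, the fingers measure 114 mm over their backs; the gripper's body (76 mm by 85 mm) begins 54 mm behind the grasp point. The pads swing forward as they close: fully open they stand 13 mm farther back than shut.
Start: joints at [1.185, 0.521, -0.036, 1.599, 0.021, 1.021, -0.113], TCP at [0.194, -0.594, 0.25] pointing down, gripper open.
Joint ranges: [-2.91, 2.91], [-0.3, 2.13], [-1.5, 1.42], [0.17, 2.43], [-1.26, 4.41], [0.16, 1.93], [-2.52, 2.52]. Speed limits (rad/s): [1.89, 1.89, 2.39, 2.39, 3.01, 3.01, 3.01].

### API

Orientations are given as a unit quaternion [w, x, y, z].
In Python, from bench import readout, eyes, sign_off, r gives the robot as it stands. The module is installed in compiled form; this text tells all that it offers.
- The arm moves only by the tool servo_tool, never from a script. Its argument "motion" is a list of rows, each a list of 2 entries, a list of its own where there are three numbers: the shift along the world's x, y, z in cm, then the turn about the world's z in degrees. A call has 1 to 20 rows; each row shifts and turns the commanded pose from where the row before left it; what a row does not reach is not made up. A row lasts 1/12 s, in which the tool goes at most 41.7 mm and 7.16 degrees, less where a joint would pass 70% of its speed; a pose out of reach is approached as far as the arm can. A call with a gripper value outside its range is refused whole. "gripper" is the finger opening in cm, from 0 to 8.54, set as the call begins (left out, the last holds). The fingers move at their own pace and stop on an object; "grip_force" is the grip in N (left out, the last holds). Time passes only in rows, so rows that do not move let the fingers close. It gives the time, the measured TCP pose, the force, the opening and the grip force at its end, in the units of the state.
- readout.read_state(): the state, without advancing time (a new reading comes with each control period).
- eyes.camera(name): name is "scene" or "top" or "wrist"; returns a dict with "image" (384x512x3 uint8, blue, green, red), "fx", "fy", "cx", "cy" (pixels), "k1" (the pictures are not rectified: a ray, as slopes to the right and down, at radius r is drawn at 1 + k1 r^2 times it, then the intrinsics apply), "R" (3x3) and "t" (3): a world point X has camera coordinates R X + t; the wrist camera has in their place "hand_eye" (4x4, takes a point from camera to tool coordinates, whose origin is the TCP and whose axes are the flange's). Camera axes: x right, y down, z forward; pixel columns grow to the right and rows downward; lengths in m; the calibration is good to about 2 mm. A picture is of the moment at which its call begins: read the wrist's pose just before it. There is no depth.
- sign_off(): hands the job in; it is judged then, once.
The state is a dict: "clock": time; "joint_pos": joint angles; "qd": joint speeds; "effort": joint torques, N m; "tool_pos": TCP position; "eef_rot": TCP orientation; "ft_force": force on the tool from outside, world axes, zero at the start; "moment": the same for the moment, N m; "gripper_width": finger opening in m; "grip_force": force on a finger pad.
Only numpy, scipy, OpenCV 4.12 (cv2) and the standard library are available. Lean on these libraries where they do the work, as an engineer would, in place of code of your own. Each camera call takes 0.05 s, during which the arm holds its last target. There are 200 camera calls.

## Working session

There is one attempt and no reset: what is moved stays moved. The work goes in short steps, Python scripts to look and compute and a tool call to move; the robot and the scene stay as the last step left them, time stands still between calls to the robot, and variables do not carry over. Pictures are saved under pics/ and viewed, at most 10 in all, crops included, and the job is handed in when it is done.

Besides the shell and the picture viewer there is one more tool, called after "Call:" by a JSON object that holds its "method" and its "body", one argument or row to a line. servo_tool: Moves the arm, as the interface text tells. Its arguments: {"type":"object","properties":{"motion":{"type":"array","items":{"type":"array"}},"gripper":{"type":"number"},"grip_force":{"type":"number"}},"required":["motion"]}

```bash
mkdir -p pics; cat > h.py <<'E'
import numpy as np, cv2
from bench import readout, eyes, r
def load(n):
    d=np.load(f'pics/{n}.npz'); return {k:d[k] for k in d}
def snap(name,fn):
    s=readout.read_state(); c=eyes.camera(name); cv2.imwrite(f'pics/{fn}.png',c['image'])
    if 'hand_eye' in c:
        from scipy.spatial.transform import Rotation as Ro
        w,x,y,z=s['eef_rot']; T=np.eye(4); T[:3,:3]=Ro.from_quat([x,y,z,w]).as_matrix(); T[:3,3]=s['tool_pos']
        M=np.linalg.inv(T@np.array(c['hand_eye'])); c['R']=M[:3,:3]; c['t']=M[:3,3]
    np.savez(f'pics/{fn}.npz',**{k:np.array(v) for k,v in c.items()}); return c
def p2w(c,u,v,z):
    a=np.array([(u-c['cx'])/c['fx'],(v-c['cy'])/c['fy']]); s=a.copy()
    for _ in range(30): s=a/(1+c['k1']*(s@s))
    R=np.array(c['R']); d=R.T@np.array([s[0],s[1],1]); o=-R.T@np.array(c['t'])
    return o+d*(z-o[2])/d[2]
def w2p(c,X):
    p=np.array(c['R'])@np.array(X)+np.array(c['t']); s=p[:2]/p[2]; s=s*(1+c['k1']*(s@s))
    return np.array([s[0]*c['fx']+c['cx'],s[1]*c['fy']+c['cy']])
E
python3 - <<'E'
from h import *
s=readout.read_state(); print(s)
a=snap('scene','s0');b=snap('top','t0')
for c in(a,b): print(-np.array(c['R']).T@np.array(c['t']),np.array(c['R'])[2])
E
```

```text
{'clock': 0.0, 'joint_pos': array([ 1.18479828,  0.52200684, -0.03633595,  1.60000818,  0.02122422,
        1.02107008, -0.11279547]), 'qd': array([ 0.0008228 ,  0.00029242,  0.00156862, -0.00123216,  0.00024022,
        0.00045144, -0.00051863]), 'effort': array([ 7.56446407e-04, -9.27119207e+01,  1.97998010e+00, -3.69934916e+01,
        1.77533407e-02,  8.28406890e-03,  2.35065249e-05]), 'tool_pos': array([ 0.19397914, -0.59381058,  0.24973003]), 'eef_rot': array([-5.37060272e-04,  9.87558527e-01,  1.57250915e-01, -1.33315632e-04]), 'ft_force': array([-0.38100165,  0.25255371, -0.1479509 ]), 'moment': array([ 0.01470998, -0.03362723, -0.01328631]), 'grip_force': 0.0, 'gripper_width': 0.08575824876094523}
[-0.14936825  1.16642687  0.78316323] [ 0.50855748 -0.698486   -0.50347453]
[0.48834349 0.20587934 1.29365546] [ 0.07756949 -0.02209882 -0.996742  ]
```

View pics/s0.png

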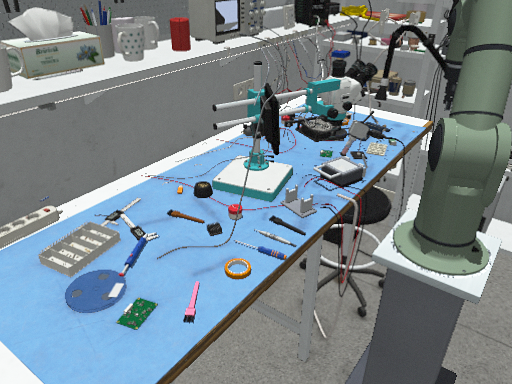

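View pics/t0.png

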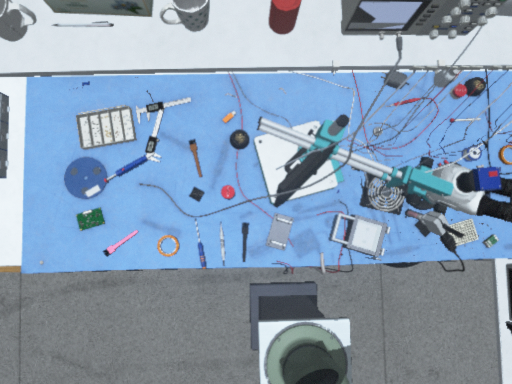

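Top view: brush-shaped candidates are black (245,240), brown (196,157) and pink (120,243). The row is screwdriver (200,245), probe (222,243) and black brush (245,240). The black one is meant. The tool rest is at (280,232) and the fixture at (360,235), with its bar at about (336,228). I'll check this in a close crop.

```bash
python3 - <<'E'
from h import *
c=load('t0')
for p in [(245,240),(280,232),(337,228),(360,235),(305,360)]: print(p,p2w(c,*p,0).round(3), p2w(c,*p,.06).round(3))
im=c['image'][195:285,190:400]
cv2.imwrite('pics/t0c.png',cv2.resize(im,None,fx=3.8,fy=3.8,interpolation=cv2.INTER_CUBIC))
E
```

```text
(245, 240) [0.43  0.199 0.   ] [0.433 0.199 0.06 ]
(280, 232) [0.455 0.075 0.   ] [0.457 0.081 0.06 ]
(337, 228) [ 0.464 -0.128  0.   ] [ 0.465 -0.112  0.06 ]
(360, 235) [ 0.437 -0.209  0.   ] [ 0.439 -0.19   0.06 ]
(305, 360) [0.013 0.002 0.   ] [0.035 0.012 0.06 ]
```

View pics/t0c.png

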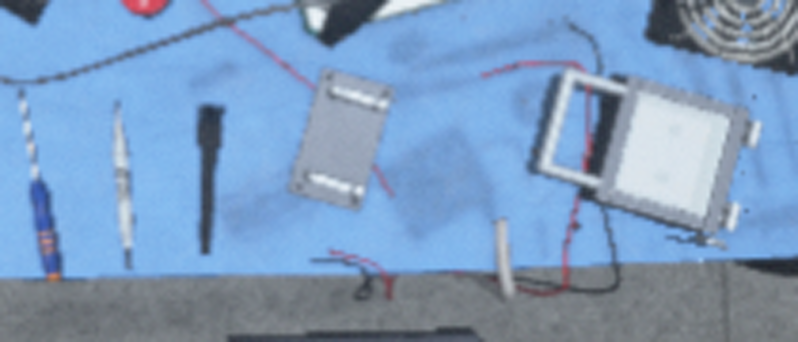

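Crop: black brush with head/bristles at (209,105) and handle end at (205,253). The rest's uprights are at (358,97) and (335,184), and the cover bar runs (568,72) to (542,168). The choice is confirmed. Next I'll compute positions and yaws.

```bash
python3 - <<'E'
from h import *
c=load('t0')
f=lambda u,v,z: p2w(c,u/3.8+190-.37,v/3.8+195-.37,z)
def line(n,p,q,z):
    a,b=f(*p,z),f(*q,z); d=b-a; print(n,a.round(3),b.round(3),'mid',((a+b)/2).round(3),'len',np.linalg.norm(d).round(3),'ang',np.degrees(np.arctan2(d[1],d[0])).round(1))
line('brush',(205,253),(209,105),.006)
line('upr',(335,184),(358,97),.06)
line('foot diag',(325,70),(358,208),.008); line('foot diag2',(393,90),(290,190),.008)
line('foot e1',(290,190),(325,70),.008); line('foot e2',(358,208),(393,90),.008)
line('bar',(540,170),(566,72),.056)
line('hingeside',(712,230),(752,108),.058)
E
```

```text
brush [0.358 0.206 0.006] [0.493 0.199 0.006] mid [0.425 0.202 0.006] len 0.135 ang -3.0
upr [0.42 0.09 0.06] [0.496 0.067 0.06 ] mid [0.458 0.078 0.06 ] len 0.079 ang -16.7
foot diag [0.522 0.091 0.008] [0.395 0.064 0.008] mid [0.458 0.078 0.008] len 0.13 ang -168.3
foot diag2 [0.502 0.028 0.008] [0.413 0.126 0.008] mid [0.457 0.077 0.008] len 0.132 ang 132.3
foot e1 [0.413 0.126 0.008] [0.522 0.091 0.008] mid [0.467 0.109 0.008] len 0.115 ang -18.0
foot e2 [0.395 0.064 0.008] [0.502 0.028 0.008] mid [0.448 0.046 0.008] len 0.113 ang -18.5
bar [ 0.427 -0.094  0.056] [ 0.514 -0.121  0.056] mid [ 0.47  -0.107  0.056] len 0.091 ang -17.4
hingeside [ 0.37  -0.245  0.058] [ 0.477 -0.287  0.058] mid [ 0.423 -0.266  0.058] len 0.115 ang -21.3
```

Call:
{"method": "servo_tool", "body": {
  "motion": [
    [[2.1,2.5,0],0],
    [[2.1,2.5,0],0],
    [[2.1,2.5,0],0],
    [[2.1,2.5,0],0],
    [[2.1,2.5,0],0],
    [[2.1,2.5,0],0],
    [[2.1,2.5,0],0],
    [[2.1,2.5,0],0],
    [[2.1,2.5,0],0],
    [[2.1,2.5,0],0],
    [[2.1,2.5,0],0],
    [[2.1,2.5,0],0]
  ]
}}

```text
clock: 1.1
tool_pos: [0.4467, -0.2927, 0.2502]
eef_rot: [-0.0, 0.988, 0.157, -0.0]
ft_force: [1.2, 0.1, 0.3]
gripper_width: 0.0855
grip_force: 0.0
```

Call:
{"method": "servo_tool", "body": {
  "motion": [
    [[0.4,3.0,0],-1.3],
    [[0.4,3.0,0],-1.3],
    [[0.4,3.0,0],-1.3],
    [[0.4,3.0,0],-1.3],
    [[0.4,3.0,0],-1.3],
    [[0.4,3.0,0],-1.3],
    [[0.4,3.0,0],-1.3],
    [[0.4,3.0,0],-1.3],
    [[-0.7,3.15,0],-1.3],
    [[-0.7,3.15,0],-1.3],
    [[-0.7,3.15,0],-1.3],
    [[-0.7,3.15,0],-1.3],
    [[-0.7,3.15,0],-1.3],
    [[-0.7,3.15,0],-1.3],
    [[-0.7,3.15,0],-1.3],
    [[-0.7,3.15,0],-1.3],
    [[0,0,0],0],
    [[0,0,0],0],
    [[0,0,0],0]
  ]
}}

```text
clock: 2.68
tool_pos: [0.422, 0.1976, 0.2501]
eef_rot: [0.0, 1.0, -0.023, -0.0]
ft_force: [0.2, -0.2, -0.5]
gripper_width: 0.0851
grip_force: 0.0
```

```bash
python3 - <<'E'
from h import *
c=snap('wrist','w1'); s=readout.read_state(); print(s['tool_pos'],s['eef_rot'],s['joint_pos'].round(2),s['qd'].round(2))
print(w2p(c,(.425,.202,.006)),w2p(c,(.458,.078,.052)), -c['R'].T@c['t'])
E
```

```text
[0.42219675 0.19710991 0.25014178] [ 2.49652028e-04  9.99712783e-01 -2.39639975e-02 -1.29335104e-04] [-0.31  0.28 -0.31  1.99  0.11  0.88 -2.3 ] [ 0.01 -0.    0.   -0.   -0.   -0.   -0.  ]
[252.66306516 154.55148149] [373.65097299 126.79072677] [0.50582597 0.19323308 0.37282917]
```

View pics/w1.png

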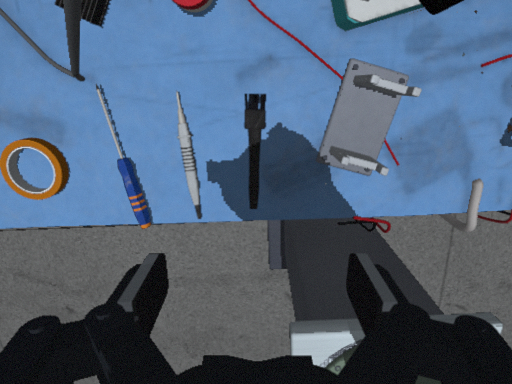

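Wrist view: the black brush runs from bristle tip (255,94) to handle end (253,208), close to the prediction. The rest is to its right at about (365,118).

```bash
python3 - <<'E'
from h import *
c=load('w1'); im=c['image']; g=im.max(2)
m=np.zeros_like(g); m[85:215,238:275]=(g[85:215,238:275]<48)
n,l,st,ce=cv2.connectedComponentsWithStats(m); i=1+st[1:,4].argmax(); print(st[i])
ys,xs=np.nonzero(l==i)
P=np.array([p2w(c,x,y,.006)[:2] for x,y in zip(xs,ys)])
# handle: by rows
for y in range(st[i][1],st[i][1]+st[i][3],9):
    x=xs[ys==y]; a=p2w(c,x.min()-.5,y,.008);b=p2w(c,x.max()+.5,y,.008); print(y,((a+b)/2).round(4)[:2],np.linalg.norm(a-b).round(4))
y=ys.max();print(y,p2w(c,xs[ys==y].mean(),y+.5,.006)); y=ys.min();print(y,p2w(c,xs[ys==y].mean(),y-.5,.006))
for p in [(351,60),(408,70),(373,175),(320,160)]: print(p2w(c,*p,.008).round(4))
E
```

```text
[ 245   95   20  114 1315]
95 [0.4922 0.1938] 0.0166
104 [0.4827 0.197 ] 0.0201
113 [0.4728 0.1969] 0.0214
122 [0.4629 0.1974] 0.0215
131 [0.4528 0.199 ] 0.0126
140 [0.4425 0.1995] 0.0127
149 [0.4319 0.2001] 0.0128
158 [0.4213 0.2012] 0.0118
167 [0.4104 0.2017] 0.0119
176 [0.3993 0.2023] 0.012
185 [0.3879 0.2028] 0.0121
194 [0.3764 0.204 ] 0.011
203 [0.3646 0.204 ] 0.0099
208 [0.356546   0.20505745 0.006     ]
95 [0.49264011 0.19417678 0.006     ]
[0.5238 0.0914 0.008 ]
[0.5112 0.0288 0.008 ]
[0.3939 0.0589 0.008 ]
[0.4153 0.123  0.008 ]
```

Call:
{"method": "servo_tool", "body": {
  "motion": [
    [[0.2,0.35,-3],-1.2],
    [[0,0,-3.5],0],
    [[0,0,-3.5],0],
    [[0,0,-3.5],0],
    [[0,0,-3.5],0],
    [[0,0,-2],0],
    [[0,0,-1],0],
    [[0,0,-0.5],0],
    [[0,0,0],0],
    [[0,0,0],0],
    [[0,0,0],0]
  ],
  "gripper": 5,
  "grip_force": 30
}}

```text
clock: 3.65
tool_pos: [0.4248, 0.2016, 0.0465]
eef_rot: [-0.001, 0.999, -0.034, 0.001]
ft_force: [0.7, -0.5, -0.6]
gripper_width: 0.0496
grip_force: 0.0
```

```bash
python3 - <<'E'
from h import *
c=snap('wrist','w2'); s=readout.read_state(); print(s['tool_pos'],s['eef_rot'])
E
```

```text
[0.42479923 0.20155572 0.04647901] [-5.08913166e-04  9.99409936e-01 -3.43335816e-02  8.52082610e-04]
```

View pics/w2.png

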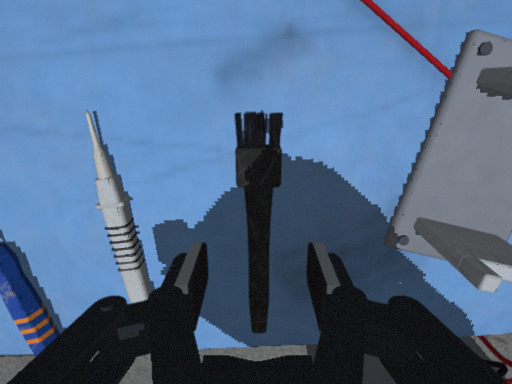

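Brush is centred between the fingers; head back edge is at (258,186) and handle end at (259,331). Descending to grip.

Call:
{"method": "servo_tool", "body": {
  "motion": [
    [[0,0,-1.2],0],
    [[0,0,-1.0],0],
    [[0,0,-0.25],0],
    [[0,0,0],0],
    [[0,0,0],0]
  ]
}}

```text
clock: 4.12
tool_pos: [0.4241, 0.2014, 0.0209]
eef_rot: [0.0, 0.999, -0.034, -0.0]
ft_force: [0.0, 0.5, 1.1]
gripper_width: 0.0501
grip_force: 0.0
```

```bash
python3 - <<'E'
from h import *
c=load('w2')
for p,z in [((258,112),.006),((258,148),.010),((258,186),.010),((259,331),.006)]: print(p2w(c,*p,z).round(4))
E
```

```text
[0.4943 0.1959 0.006 ]
[0.4768 0.1971 0.01  ]
[0.4565 0.1985 0.01  ]
[0.357  0.2045 0.006 ]
```

Call:
{"method": "servo_tool", "body": {
  "motion": [
    [[0.15,0,0.1],0],
    [[0,0,0],0],
    [[0,0,0],0],
    [[0,0,0],0],
    [[0,0,0],0],
    [[0,0,0],0],
    [[0,0,0],0],
    [[0,0,0],0]
  ],
  "gripper": 0,
  "grip_force": 30
}}

```text
clock: 4.78
tool_pos: [0.4259, 0.2014, 0.0223]
eef_rot: [-0.0, 0.999, -0.034, 0.0]
ft_force: [-0.4, -0.6, 8.4]
gripper_width: 0.0132
grip_force: 30.1
```

Call:
{"method": "servo_tool", "body": {
  "motion": [
    [[0,0,1],0],
    [[0,0,3],0],
    [[0,0,3.5],0],
    [[0,0,3.5],0],
    [[0,0,3],0],
    [[0.6,-2.5,0],-2.8],
    [[0.6,-2.5,0],-2.8],
    [[0.6,-2.5,0],-2.8],
    [[0.6,-2.5,0],-2.8],
    [[0.6,-2.4,0],-2.8],
    [[0,0,0],0],
    [[0,0,0],0],
    [[0,0,0],0]
  ]
}}

```text
clock: 5.87
tool_pos: [0.4554, 0.0779, 0.1623]
eef_rot: [-0.0, 0.988, -0.155, 0.0]
ft_force: [0.5, 0.1, -0.5]
gripper_width: 0.0139
grip_force: 29.4
```

```bash
python3 - <<'E'
from h import *
c=snap('wrist','w3'); s=readout.read_state(); print(s['tool_pos'],s['eef_rot'],s['gripper_width'])
cv2.imwrite('pics/w3b.png',cv2.resize(c['image'],(800,600),interpolation=cv2.INTER_CUBIC))
E
```

```text
[0.45540537 0.07830267 0.16216076] [-2.71413698e-04  9.87944213e-01 -1.54810049e-01  8.62478164e-05] 0.013615592478903043
```

View pics/w3b.png

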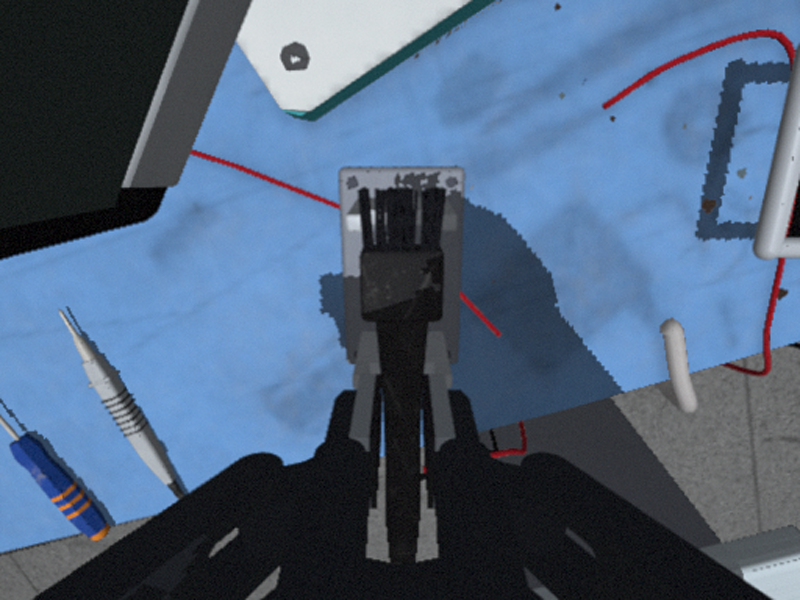

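The held brush (head at (402,285)) sits above the rest; the foot's far corners are (340,168) and (464,168), and its near edges are at (348,362) and (458,362). An overhead panel is at top left, so I'll keep clear of +x at height.

```bash
python3 - <<'E'
from h import *
c=load('w3'); k=.64
s=readout.read_state(); tp=s['tool_pos']; w,x,y,z=s['eef_rot']; yaw=2*np.arctan2(y,x)
ax=np.array([np.cos(yaw),np.sin(yaw)]); nx=np.array([-ax[1],ax[0]]); print('yaw',np.degrees(yaw))
def rel(n,p,z):
    d=p2w(c,p[0]*k-.2,p[1]*k-.2,z)[:2]-tp[:2]; print(n,'along',(d@ax).round(4),'across',(d@nx).round(4))
for p in [(340,168),(464,168),(348,362),(458,362)]: rel('foot',p,.008)
zb=.162-.022
for p in [(402,190),(402,250),(402,320),(402,562)]: rel('brush',p,zb+.010)
E
```

```text
yaw -17.81156054402704
foot along 0.0638 across 0.0329
foot along 0.0638 across -0.0344
foot along -0.0528 across 0.0327
foot along -0.0528 across -0.0354
brush along 0.0685 across -0.0008
brush along 0.052 across -0.0008
brush along 0.031 across -0.0008
brush along -0.0615 across -0.0008
```

Call:
{"method": "servo_tool", "body": {
  "motion": [
    [[0.3,-0.1,0],0],
    [[0,0,-3],0],
    [[0,0,-3],0],
    [[0,0,-1.5],0],
    [[0,0,-0.6],0],
    [[0,0,0],0],
    [[0,0,0],0],
    [[0,0,0],0]
  ]
}}

```text
clock: 6.58
tool_pos: [0.4592, 0.0767, 0.0818]
eef_rot: [-0.0, 0.988, -0.156, 0.001]
ft_force: [0.7, 0.7, 0.3]
gripper_width: 0.0134
grip_force: 29.4
```

```bash
python3 - <<'E'
from h import *
c=snap('scene','s1'); s=readout.read_state(); print(s['tool_pos'],s['ft_force'])
im=c['image'][150:250,250:350]; cv2.imwrite('pics/s1c.png',cv2.resize(im,None,fx=6,fy=6,interpolation=cv2.INTER_CUBIC))
E
```

```text
[0.45921332 0.07666276 0.08186879] [ 0.68342374  0.40916797 -1.3054342 ]
```

View pics/s1c.png

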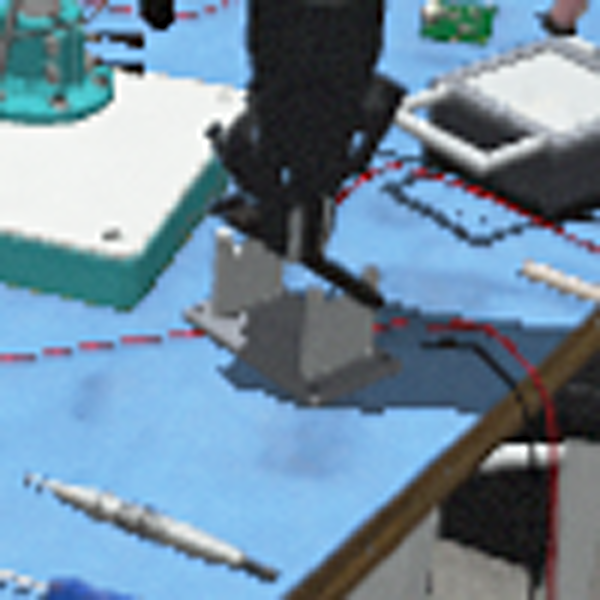

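The brush lies over both notches, crossing the near upright at (345,285) between its prongs. Lowering it the last few millimetres.

Call:
{"method": "servo_tool", "body": {
  "motion": [
    [[0,0,-0.4],0],
    [[0,0,-0.2],0],
    [[0,0,-0.1],0],
    [[0,0,0],0],
    [[0,0,0],0],
    [[0,0,0],0]
  ]
}}

```text
clock: 7.13
tool_pos: [0.4587, 0.0764, 0.0739]
eef_rot: [-0.0, 0.988, -0.156, 0.0]
ft_force: [-0.0, -0.4, 1.5]
gripper_width: 0.0134
grip_force: 29.5
```

Call:
{"method": "servo_tool", "body": {
  "motion": [
    [[0,0,-0.1],0],
    [[0,0,0],0],
    [[0,0,0],0]
  ]
}}

```text
clock: 7.38
tool_pos: [0.4588, 0.0764, 0.0733]
eef_rot: [-0.0, 0.988, -0.156, 0.0]
ft_force: [-2.3, -0.7, 17.6]
gripper_width: 0.0133
grip_force: 31.8
```

Call:
{"method": "servo_tool", "body": {
  "motion": [
    [[0,0,0.08],0],
    [[0,0,0],0],
    [[0,0,0],0]
  ]
}}

```text
clock: 7.63
tool_pos: [0.4586, 0.0764, 0.0736]
eef_rot: [-0.0, 0.988, -0.156, 0.0]
ft_force: [1.1, 0.3, 0.1]
gripper_width: 0.0131
grip_force: 29.8
```

Call:
{"method": "servo_tool", "body": {
  "motion": [
    [[0,0,0],0],
    [[0,0,0],0],
    [[0,0,0],0],
    [[0,0,0],0],
    [[0,0,0],0],
    [[0,0,0],0],
    [[0,0,0.5],0],
    [[0,0,1],0],
    [[0,0,2],0],
    [[0,0,3],0],
    [[0,0,3],0],
    [[0,0,1.5],0],
    [[0,0,0],0],
    [[0,0,0],0],
    [[0,0,0],0]
  ],
  "gripper": 4
}}

```text
clock: 8.88
tool_pos: [0.4583, 0.0763, 0.1836]
eef_rot: [0.0, 0.988, -0.156, -0.0]
ft_force: [0.0, -0.4, -0.0]
gripper_width: 0.0404
grip_force: 0.0
```

```bash
python3 - <<'E'
from h import *
c=snap('wrist','w4'); s=readout.read_state(); print(s['tool_pos'],s['eef_rot'],s['joint_pos'].round(2))
cv2.imwrite('pics/w4b.png',cv2.resize(c['image'],(800,600),interpolation=cv2.INTER_CUBIC))
E
```

```text
[0.45818139 0.07627142 0.18318756] [ 1.84685046e-04  9.87812285e-01 -1.55649206e-01 -4.24553935e-04] [-0.15  0.37 -0.18  2.07  0.1   0.71 -2.28]
```

View pics/w4b.png

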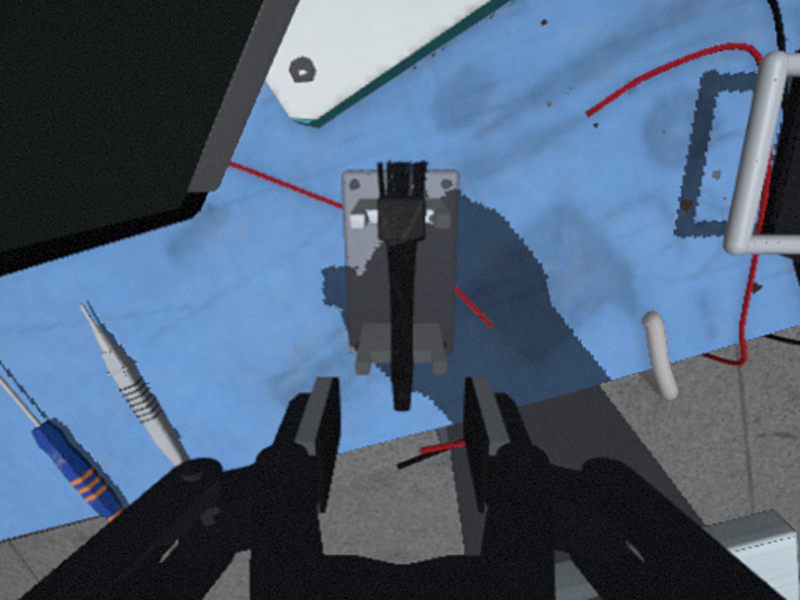

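The brush lies in both notches, from tip (402,163) to handle end (402,409). Foot corners are (343,171) and (459,171); the cover bar is visible from (775,60) to (735,248). Next: check centring and estimate the bar.

```bash
python3 - <<'E'
from h import *
c=load('w4'); k=.64
f=lambda p,z: p2w(c,p[0]*k-.2,p[1]*k-.2,z)
tp=readout.read_state()['tool_pos']; a=np.radians(-17.9); ax=np.array([np.cos(a),np.sin(a)]); nx=np.array([-ax[1],ax[0]])
for n,p,z in [('footL',(343,171),.008),('footR',(459,171),.008),('tip',(402,163),.058),('headfront',(402,197),.062),('headback',(402,241),.062),('end',(402,409),.056),('nearL',(357,374),.066),('nearR',(446,374),.066)]:
    d=f(p,z)[:2]-tp[:2]; print(n,(d@ax).round(4),(d@nx).round(4))
p,q=f((776,60),.056),f((737,245),.056); d=p-q; print('bar',p,q,(p+q)/2,np.degrees(np.arctan2(d[1],d[0])))
E
```

```text
footL 0.0605 0.0342
footR 0.0605 -0.0338
tip 0.0682 -0.0004
headfront 0.0524 -0.0004
headback 0.0306 -0.0004
end -0.0698 -0.0005
nearL -0.0419 0.0239
nearR -0.0418 -0.0243
bar [ 0.51461251 -0.1258327   0.056     ] [ 0.4305995  -0.09879048  0.056     ] [ 0.472606   -0.11231159  0.056     ] -17.842396881079953
```

Call:
{"method": "servo_tool", "body": {
  "motion": [
    [[0.2,-3,0],0],
    [[0.2,-3,0],0],
    [[0.2,-3,0],0],
    [[0.2,-3,0],0],
    [[0.2,-3,0],0],
    [[0.3,-3.5,0],0],
    [[0,0,0],0],
    [[0,0,0],0],
    [[0,0,0],0]
  ],
  "gripper": 5
}}

```text
clock: 9.68
tool_pos: [0.4712, -0.1082, 0.1829]
eef_rot: [-0.0, 0.988, -0.156, -0.001]
ft_force: [-0.8, 0.0, 0.0]
gripper_width: 0.05
grip_force: 0.0
```

```bash
python3 - <<'E'
from h import *
c=snap('wrist','w5'); s=readout.read_state(); print(s['tool_pos'],s['eef_rot'])
cv2.imwrite('pics/w5b.png',cv2.resize(c['image'],(800,600),interpolation=cv2.INTER_CUBIC))
E
```

```text
[ 0.47132953 -0.10770156  0.18305924] [-1.96067871e-04  9.87890535e-01 -1.55151270e-01 -5.79395146e-04]
```

View pics/w5b.png

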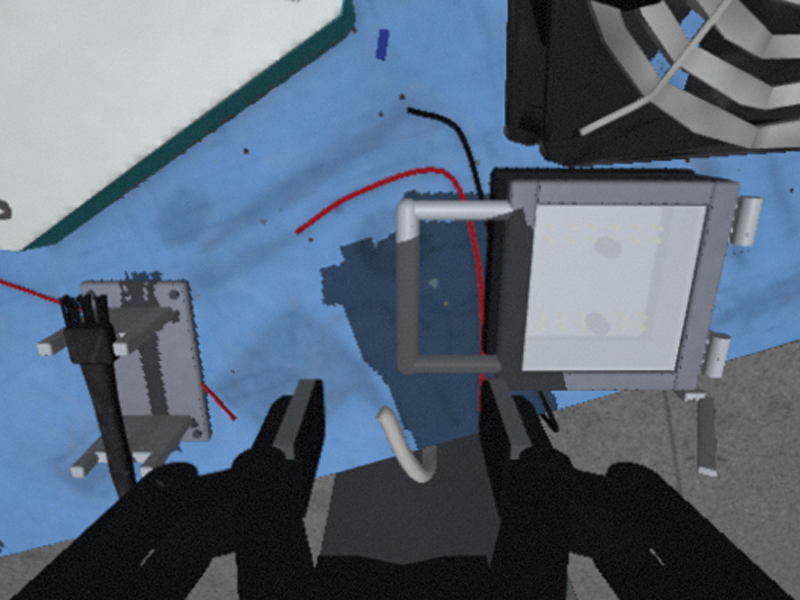

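The bar runs from (406,209) to (408,363), its arms to the right lead to the frame, and the hinge knuckles are at (748,220) and (718,355). I'll measure the bar's middle and the fixture axes.

```bash
python3 - <<'E'
from h import *
c=load('w5'); k=.64
f=lambda p,z: p2w(c,p[0]*k-.2,p[1]*k-.2,z)
s=readout.read_state(); tp=s['tool_pos']; yaw=2*np.arctan2(s['eef_rot'][2],s['eef_rot'][1]); print(np.degrees(yaw))
p,q=f((406.5,209),.056),f((407.5,363.5),.056); d=p-q; m=(p+q)/2; print('bar',m,np.linalg.norm(d),np.degrees(np.arctan2(d[1],d[0])),'delta cm',(m-tp)*100)
for n,pp,z in [('knA',(748,198),.058),('knA2',(744,246),.058),('knB',(720,334),.058),('knB2',(716,377),.058),('boxA',(738,180),.061),('boxB',(698,389),.061)]:
    print(n,f(pp,z).round(4))
a=np.arctan2(d[1],d[0]); fx=np.array([np.sin(a),-np.cos(a)]); print('fixture x',fx,'hinge',m[:2]+.174*fx, 'centre',m[:2]+.11*fx)
# bar at 60deg
b=m[:2]+.174*.5*fx; print('bar60',b)
for u in[(407,220)]: pass
E
```

```text
-17.85114239778661
bar [ 0.47254608 -0.11197821  0.056     ] 0.08598339253856638 -17.33627969497258 delta cm [  0.1216545   -0.42766453 -12.70592428]
knA [ 0.4672 -0.2893  0.058 ]
knA2 [ 0.4428 -0.2851  0.058 ]
knB [ 0.3966 -0.2678  0.058 ]
knB2 [ 0.3704 -0.2629  0.058 ]
boxA [ 0.4786 -0.2835  0.061 ]
boxB [ 0.3681 -0.2507  0.061 ]
fixture x [-0.29797937 -0.95457231] hinge [ 0.42069767 -0.27807379] centre [ 0.43976835 -0.21698116]
bar60 [ 0.44662187 -0.195026  ]
```

Call:
{"method": "servo_tool", "body": {
  "motion": [
    [[0.1,-0.4,-2],0.6],
    [[0,0,-3],0],
    [[0,0,-3],0],
    [[0,0,-2.5],0],
    [[0,0,-1.5],0],
    [[0,0,-0.7],0],
    [[0,0,0],0],
    [[0,0,0],0]
  ],
  "gripper": 4
}}

```text
clock: 10.4
tool_pos: [0.4728, -0.112, 0.057]
eef_rot: [-0.0, 0.989, -0.15, -0.0]
ft_force: [0.9, -0.2, 0.5]
gripper_width: 0.0401
grip_force: 0.0
```

Call:
{"method": "servo_tool", "body": {
  "motion": [
    [[0,0,0],0],
    [[0,0,0],0],
    [[0,0,0],0],
    [[0,0,0],0],
    [[0,0,0],0],
    [[0,0,0],0],
    [[0,0,0],0]
  ],
  "gripper": 0,
  "grip_force": 25
}}

```text
clock: 10.98
tool_pos: [0.4733, -0.112, 0.0573]
eef_rot: [-0.0, 0.989, -0.15, 0.001]
ft_force: [1.5, 5.0, 1.0]
gripper_width: 0.0105
grip_force: 25.4
```

Call:
{"method": "servo_tool", "body": {
  "motion": [
    [[-0.01,-0.04,1.21],0],
    [[-0.04,-0.12,1.21],0],
    [[-0.06,-0.2,1.2],0],
    [[-0.09,-0.28,1.18],0],
    [[-0.11,-0.36,1.15],0],
    [[0,0,0],0],
    [[0,0,0],0]
  ]
}}

```text
clock: 11.57
tool_pos: [0.4703, -0.1215, 0.1174]
eef_rot: [-0.001, 0.989, -0.15, 0.001]
ft_force: [2.3, 10.7, 1.3]
gripper_width: 0.0109
grip_force: 24.7
```

Call:
{"method": "servo_tool", "body": {
  "motion": [
    [[-0.1,-0.33,1.13],0],
    [[-0.13,-0.41,1.09],0],
    [[-0.18,-0.58,1.05],0],
    [[-0.2,-0.65,1.01],0],
    [[-0.22,-0.71,0.96],0],
    [[0,0,0],0],
    [[0,0,0],0]
  ]
}}

```text
clock: 12.15
tool_pos: [0.4617, -0.1484, 0.17]
eef_rot: [-0.001, 0.989, -0.15, 0.001]
ft_force: [0.2, 13.8, 8.0]
gripper_width: 0.011
grip_force: 25.2
```

Call:
{"method": "servo_tool", "body": {
  "motion": [
    [[0.03,0.12,0.1],0],
    [[-0.24,-0.78,0.9],0],
    [[-0.26,-0.83,0.84],0],
    [[-0.28,-0.89,0.78],0],
    [[0,0,0],0],
    [[0,0,0],0]
  ]
}}

```text
clock: 12.65
tool_pos: [0.4541, -0.1723, 0.1963]
eef_rot: [-0.001, 0.989, -0.15, 0.001]
ft_force: [-0.2, 16.1, 12.0]
gripper_width: 0.0111
grip_force: 26.4
```

```bash
python3 - <<'E'
from h import *
tp=readout.read_state()['tool_pos']
H=np.array([.4207,-.278]); fx=np.array([-.298,-.9546])
h=-(tp[:2]-H)@fx
for z in (0,.0013): print(np.degrees(np.arctan2(tp[2]-.056-z,h)),np.hypot(tp[2]-.056-z,h))
c=snap('wrist','w6'); d=snap('scene','s2')
E
```

```text
51.693052177590694 0.17876265402651004
51.43329044303792 0.17774436916745004
```

```bash
python3 - <<'E'
from h import *
s=readout.read_state(); print({k:np.round(s[k],3) for k in('tool_pos','eef_rot','ft_force','moment','joint_pos','effort')})
c=snap('scene','s3'); w=load('w6')
for i,nm in enumerate(['s3']):
    H=np.array([.4207,-.278]); fx=np.array([-.298,-.9546]); fy=np.array([.9546,-.298])
    for th in (48,51,54,60):
        t=np.radians(th); b=H-fx*.174*np.cos(t)
        print(th,[w2p(c,[*(b+fy*o),.056+.174*np.sin(t)]).round(1) for o in(-.044,.044)],[w2p(w,[*(b+fy*o),.056+.174*np.sin(t)]).round(1) for o in(-.044,.044)])
A=cv2.resize(w['image'][130:384,100:412],(400,326),interpolation=cv2.INTER_CUBIC)
B=cv2.resize(c['image'][90:200,280:415],(400,326),interpolation=cv2.INTER_CUBIC)
T=snap('top','t3'); C=cv2.resize(T['image'][195:270,300:420],(432,270),interpolation=cv2.INTER_CUBIC)
m=np.zeros((600,800,3),np.uint8); m[:326,:400]=A; m[:326,400:]=B; m[328:598,:432]=C
D=cv2.resize(c['image'][180:225,270:330],(360,270),interpolation=cv2.INTER_CUBIC); m[328:598,436:796]=D
cv2.imwrite('pics/m1.png',m)
E
```

```text
{'tool_pos': array([ 0.454, -0.172,  0.196]), 'eef_rot': array([-0.001,  0.989, -0.15 ,  0.001]), 'ft_force': array([ 0.401, 14.889, 11.854]), 'moment': array([ 3.005, -0.009, -0.146]), 'joint_pos': array([ 0.35 ,  0.379, -0.138,  2.009,  0.072,  0.756, -1.703]), 'effort': array([  6.558, -66.28 ,   6.739, -28.383,   3.131,  -0.731,   0.145])}
48 [array([344.9, 141.5]), array([327.7, 133.9])] [array([245.6, 336.9]), array([243.4, 178.7])]
51 [array([346.5, 139.6]), array([329.2, 132. ])] [array([258.6, 345.6]), array([259.2, 182.8])]
54 [array([348. , 137.7]), array([330.7, 130.2])] [array([273.1, 354.3]), array([277. , 186.9])]
60 [array([351.3, 134.2]), array([333.9, 126.9])] [array([306.5, 371.2]), array([319. , 195.2])]
```

```bash
python3 - <<'E'
from h import *
w=load('w6')
for r_ in (195,205,215,225): print(r_,[int(v) for v in w['image'][r_,215:305:2].mean(1)])
H=np.array([.4207,-.278]); fx=np.array([-.298,-.9546]); fy=np.array([.9546,-.298])
for th in range(40,64,2):
    t=np.radians(th); b=H-fx*.174*np.cos(t); print(th, w2p(w,[*(b+fy*.03),.056+.174*np.sin(t)]).round(1))
E
```

```text
195 [140, 142, 146, 149, 149, 72, 66, 67, 69, 67, 70, 68, 65, 67, 71, 129, 152, 165, 173, 184, 191, 195, 194, 188, 173, 164, 149, 132, 87, 57, 61, 58, 58, 59, 61, 59, 62, 59, 57, 58, 59, 61, 57, 60, 60]
205 [145, 151, 152, 150, 143, 135, 72, 68, 69, 66, 67, 69, 69, 65, 74, 79, 81, 82, 83, 85, 89, 86, 90, 87, 88, 85, 83, 78, 67, 52, 55, 58, 60, 58, 56, 54, 53, 58, 57, 58, 57, 54, 52, 59, 60]
215 [152, 155, 153, 154, 149, 144, 136, 71, 68, 70, 70, 71, 72, 68, 65, 77, 79, 81, 85, 86, 87, 85, 88, 87, 85, 84, 79, 77, 41, 17, 11, 17, 10, 12, 13, 7, 10, 11, 18, 5, 4, 13, 14, 16, 11]
225 [153, 155, 154, 147, 147, 146, 151, 153, 157, 118, 69, 68, 71, 69, 66, 81, 80, 80, 82, 86, 89, 88, 87, 88, 85, 83, 80, 78, 41, 31, 31, 33, 31, 29, 29, 32, 33, 29, 29, 32, 31, 32, 30, 33, 34]
40 [212.  195.2]
42 [218.8 198.4]
44 [226.3 201.6]
46 [234.7 204.9]
48 [243.8 208.2]
50 [253.8 211.6]
52 [264.6 215.1]
54 [276.3 218.5]
56 [288.9 222. ]
58 [302.4 225.5]
60 [316.7 228.9]
62 [331.9 232.3]
```

```bash
python3 - <<'E'
from h import *
w=load('w6'); print(w['fx'])
print([int(v) for v in w['image'][160:202,256:261].mean((1,2))]); 
print([int(v) for v in w['image'][165:205,300:330].mean((1,2))])
s=readout.read_state(); tp=s['tool_pos']; fy=np.array([.9546,-.298])
for dz in(-.01,-.005,0,.005,.01):
    z=tp[2]+dz
    e=[w2p(w,[*(tp[:2]+fy*o),z]) for o in(-.044,.044,.05)]; 
    fx=np.array([-.298,-.9546]); wd=w2p(w,[*(tp[:2]+fy*.03-fx*.006),z])-w2p(w,[*(tp[:2]+fy*.03+fx*.006),z])
    print(dz,[x.round(1) for x in e],abs(wd[0]).round(1))
E
```

```text
316.9805114834407
[17, 15, 15, 14, 16, 18, 15, 15, 10, 19, 16, 19, 46, 85, 107, 120, 133, 141, 149, 157, 163, 170, 175, 182, 189, 196, 205, 208, 207, 202, 196, 195, 194, 194, 192, 194, 193, 194, 165, 146, 143, 112]
[129, 131, 132, 133, 132, 131, 130, 129, 126, 123, 115, 101, 87, 78, 70, 65, 60, 58, 56, 57, 57, 57, 57, 56, 57, 57, 57, 57, 57, 57, 57, 57, 57, 57, 57, 57, 57, 58, 57, 57]
-0.01 [array([255.3, 337.2]), array([255.2, 178.3]), array([255.2, 165. ])] 26.5
-0.005 [array([255.2, 344.5]), array([255.1, 181.6]), array([255.1, 167.9])] 27.4
0 [array([255.2, 352.3]), array([255. , 185.3]), array([255. , 171.1])] 28.4
0.005 [array([255.1, 360.4]), array([254.9, 189.2]), array([254.9, 174.5])] 29.4
0.01 [array([255. , 369.1]), array([254.8, 193.4]), array([254.8, 178.2])] 30.5
```

Call:
{"method": "servo_tool", "body": {
  "motion": [
    [[0,0,0.2],0],
    [[0,0,0.2],0],
    [[0,0,0],0]
  ]
}}

```text
clock: 13.1
tool_pos: [0.4531, -0.1748, 0.199]
eef_rot: [0.001, 0.989, -0.151, 0.0]
ft_force: [2.1, -6.7, -10.4]
gripper_width: 0.0109
grip_force: 25.1
```

Call:
{"method": "servo_tool", "body": {
  "motion": [
    [[-0.2,-0.67,0.5],0],
    [[-0.2,-0.67,0.5],0],
    [[-0.2,-0.67,0.45],0],
    [[0,0,0],0],
    [[0,0,0],0],
    [[0,0,0],0]
  ]
}}

```text
clock: 13.6
tool_pos: [0.4473, -0.1932, 0.213]
eef_rot: [-0.0, 0.989, -0.151, -0.0]
ft_force: [-2.3, -2.8, -8.5]
gripper_width: 0.0111
grip_force: 25.0
```

```bash
python3 - <<'E'
from h import *
s=readout.read_state(); tp=s['tool_pos']; print(tp,s['ft_force'],s['moment'])
H=np.array([.4207,-.278]); fx=np.array([-.298,-.9546])
h=-(tp[:2]-H)@fx; print('theta from f',np.degrees(np.arccos(h/.174)),'z bar',.056+np.sqrt(.174**2-h*h))
w=snap('wrist','w7'); c=snap('scene','s4'); T=snap('top','t4')
A=cv2.resize(w['image'][130:384,100:412],(400,326),interpolation=cv2.INTER_CUBIC)
B=cv2.resize(c['image'][100:190,300:410],(400,327),interpolation=cv2.INTER_CUBIC)
C=cv2.resize(T['image'][195:270,300:420],(432,270),interpolation=cv2.INTER_CUBIC)
D=cv2.resize(c['image'][180:225,270:330],(360,270),interpolation=cv2.INTER_CUBIC)
m=np.zeros((600,800,3),np.uint8); m[:326,:400]=A; m[:327,400:]=B; m[328:598,:432]=C; m[328:598,436:796]=D
cv2.imwrite('pics/m2.png',m)
E
```

```text
[ 0.44733201 -0.19321685  0.21301811] [-2.27113    -2.8152978  -8.54860024] [-0.42679101  0.32010331 -0.12425152]
theta from f 59.28626474952029 z bar 0.20559299508565176
```

View pics/m2.png

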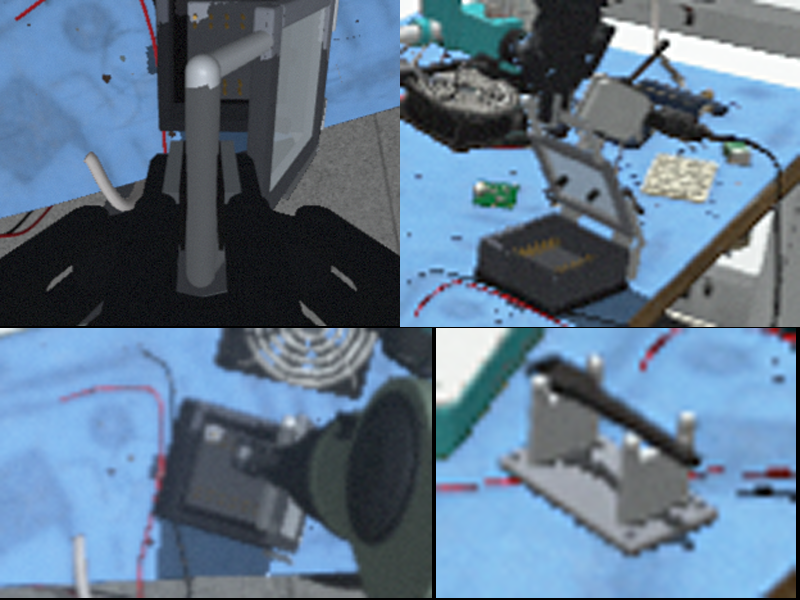

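The montage shows the brush flat in both notches and the cover raised, its side edge in the scene running from (632,240) to (605,140). The gripper holds the bar. I'll cross-check the angle numerically.

```bash
python3 - <<'E'
from h import *
c=load('s4'); w=load('w7'); s=readout.read_state(); tp=s['tool_pos']
H=np.array([.4207,-.278]); fx=np.array([-.298,-.9546]); fy=np.array([.9546,-.298])
def pt(th,r,o,n=0):
    t=np.radians(th); return [*(H-fx*(r*np.cos(t)-n*np.sin(t))+fy*o),.056+r*np.sin(t)+n*np.cos(t)]
mc=lambda p:(np.array([400+(p[0]-300)*400/110,(p[1]-100)*327/90])).round(0)
for th in (54,57,60,63,66): print(th,'scene lid corners',mc(w2p(c,pt(th,.124,.06))),mc(w2p(c,pt(th,.124,-.06))),'hinge',mc(w2p(c,pt(th,0,.06))),mc(w2p(c,pt(th,0,-.06))),'wrist bar', w2p(w,pt(th,.174,.044)).round(1),w2p(w,pt(th,.174,.03)).round(1),w2p(w,pt(th,.174,-.044)).round(1))
im=w['image']
for r_ in (200,215,230): print(r_,[int(v) for v in im[r_,236:284].mean(1)])
e=np.array([w2p(w,[*(tp[:2]),tp[2]])]); print('tcp px',e)
E
```

```text
54 scene lid corners [517. 135.] [601. 173.] hinge [553. 203.] [635. 242.] wrist bar [226.7 174.9] [227.6 203.5] [231.7 329.1]
57 scene lid corners [521. 131.] [606. 168.] hinge [553. 203.] [635. 242.] wrist bar [242.7 178.1] [243.1 207.6] [245.  336.2]
60 scene lid corners [525. 126.] [610. 164.] hinge [553. 203.] [635. 242.] wrist bar [260.4 181.4] [260.3 211.7] [259.7 343.2]
63 scene lid corners [529. 123.] [614. 160.] hinge [553. 203.] [635. 242.] wrist bar [279.9 184.5] [279.1 215.7] [275.5 349.8]
66 scene lid corners [533. 119.] [618. 156.] hinge [553. 203.] [635. 242.] wrist bar [301.  187.6] [299.5 219.5] [292.5 356. ]
200 [18, 13, 15, 16, 18, 13, 19, 20, 48, 72, 83, 80, 82, 82, 83, 83, 80, 82, 84, 86, 85, 88, 91, 90, 87, 91, 88, 90, 89, 88, 82, 85, 81, 82, 81, 72, 64, 56, 55, 54, 55, 58, 60, 60, 61, 63, 64, 60]
215 [32, 34, 36, 33, 37, 31, 35, 33, 56, 74, 78, 82, 78, 80, 87, 82, 84, 87, 87, 87, 86, 92, 85, 88, 93, 89, 85, 88, 85, 87, 83, 84, 83, 79, 78, 57, 37, 32, 29, 31, 32, 36, 31, 30, 30, 28, 38, 31]
230 [33, 32, 35, 36, 34, 36, 36, 34, 57, 72, 82, 83, 81, 80, 84, 83, 85, 89, 88, 86, 89, 87, 89, 86, 87, 87, 91, 83, 83, 86, 83, 84, 82, 78, 73, 51, 34, 34, 39, 33, 36, 38, 37, 37, 34, 34, 38, 36]
tcp px [[255.53008135 277.71123361]]
```

Call:
{"method": "servo_tool", "body": {
  "motion": [
    [[-0.05,-0.14,0.05],0],
    [[0,0,0],0],
    [[0,0,0],0],
    [[0,0,0],0],
    [[0,0,0],0],
    [[0,0,0],0]
  ]
}}

```text
clock: 14.25
tool_pos: [0.447, -0.1944, 0.2137]
eef_rot: [-0.0, 0.989, -0.15, -0.0]
ft_force: [-4.7, 2.5, -2.7]
gripper_width: 0.0107
grip_force: 25.3
```

```bash
python3 - <<'E'
from h import *
from bench import sign_off
s=readout.read_state(); tp=s['tool_pos']; h=-(tp[:2]-np.array([.4207,-.278]))@np.array([-.298,-.9546])
th=np.degrees(np.arccos(h/.174)); print(tp,s['ft_force'],s['grip_force'],s['gripper_width'],th)
if 59.2<th<60.8: print(sign_off())
E
```

```text
[ 0.44703242 -0.19442962  0.21366556] [-4.70524714  2.52374849 -2.65904484] 25.348774194717407 0.01074364763765294 59.7627031536366
the job is handed in; nothing more can be done
None
```

The job is handed in: the black brush lies flat and centred in both notches of the rest, and the gripper is holding the cover by its bar at about 60° (59.8° worked out from the gripper position, within about 1°); no other loose item was touched.

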